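# Set the cheese wedge guide to an eighth of a wheel and lock it

## Robot

A 7-joint arm with a two-finger parallel gripper is mounted at the origin on the work surface. World frame = base frame: x ahead of the robot, y to its left, z up, the work surface at z = 0. Lengths are in m, angles in degrees, forces in N, time in s.
With the tool pointing down it reaches from about 0.4 to 0.85 m from the base axis. Payload 4.5 kg.
Tool frame: the origin (TCP) lies midway between the tips of the shut fingers; the grasp point (between the pads) lies 19 mm behind it; z points along the fingers, y is the direction in which the jaws open and shut (so a half turn about z gives the same grasp; the last joint's range is limited). The gripper opens to 88 mm and grips with 3 to 60 N. Pads are 18 mm wide; open, the fingers measure 123 mm over their backs; the gripper's body (75 mm by 187 mm) begins 45 mm behind the grasp point.
Start: joints at [77.166, 39.483, -11.15, 89.685, 9.013, 51.709, -12.324], TCP at [0.159, -0.604, 0.239] pointing down, gripper open.
Joint ranges: [-172.22, 172.22], [-26.19, 119.32], [-84.43, 86.54], [7.71, 146.69], [-57.33, 237.33], [2.42, 119.75], [-152.13, 152.13]. Speed limits (degrees/s): [147.25, 147.25, 180, 180, 180, 180, 180].

## Interface

Orientations are given as a 3x3 rotation matrix whose columns are the frame's x, y, z axes.
In Python, from station import env, optics, finish_job gives the robot as it stands.
- The arm moves only by the shell command python3 -m jog 'ROWS' [OPENING] [FORCE]. ROWS is JSON, a list of rows, each an object with "slide": the shift along the tool's x, y, z in cm, a list of three; "spin": the turn about the tool's z in degrees. A call has 1 to 12 rows; each row is the pose to reach, as a shift and turn from the pose commanded when the call began, along the tool's axes at that moment; what a row does not reach only later rows make up. A row lasts 1/8 s, in which the tool goes at most 62.5 mm and 10.7 degrees, less where a joint would pass 70% of its speed; a pose out of reach is approached as far as the arm can. A call with a gripper value outside its range is refused whole. OPENING is the opening, from 0 (shut) to 1 (fully open), set as the call begins (- or left out, the last holds). The fingers move at their own pace and stop on an object; FORCE is the grip in N (left out, the last holds). Time passes only in rows, so rows that repeat a pose let the fingers close. It gives the time, the measured TCP pose, the force and the opening at its end, in the units of the state.
- env.state(): the state, without advancing time (a new reading comes with each control period).
- optics.read_camera(name): name is "scene" or "top" or "wrist"; returns (picture, depth): 384x512x3 uint8, red, green, blue; 384x512 float32, m along the optical axis (not along the pixel's ray), 0 where there is no reading.
- optics.camera_params(name): a dict with "intrinsics" (3x3 intrinsics, pixels), "dist" ([k1, k2, p1, p2, k3] as OpenCV has them; the pictures are not rectified), "position" and "rotation" of the camera in the world. Camera axes: x right, y up, looking along -z (the intrinsics and any distortion apply to the point x, -y, -z); pixel columns grow to the right and rows downward; lengths in m; the calibration is good to about 2 mm. A picture is of the moment at which its call begins: read the wrist's pose just before it. camera_params takes no time and is no camera call; for the wrist camera it gives the pose at the moment of the call.
- finish_job(): hands the job in, once; it reports no verdict.
The state is a dict: "t": time; "joint_pos": joint angles; "joint_velocities": joint speeds; "joint_efforts": joint torques, N m; "position": TCP position; "orientation": TCP orientation; "wrist_force": force on the tool from outside, world axes, zero at the start; "wrist_torque": the same for the moment, N m; "finger_gap": opening from 0.0 (shut) to 1.0 (fully open).
Only numpy, scipy, OpenCV 4.12 (cv2) and the standard library are available. Lean on these libraries where they do the work, as an engineer would, in place of code of your own. Each camera call takes 0.05 s, during which the arm holds its last target.

## Task

Set the wedge guide of the cheese portioner to an eighth of a wheel: push its thumb lever back, click by click, until the guide is at its zero stop and press it firmly there (a good 13 N on the knob), then push the lever forward exactly four clicks, one at a time, letting it rest about half a second in each notch. Then slide the lock bolt fully home towards the hub. Nowhere press or squeeze the portioner with more than 25 N, and leave the cheese and the other things on the counter where they are.

Things in the scene. Friction and masses are not known exactly. Their poses are not given: they have to be found in the camera images.
- portioner: Cheese portioner fixed to the counter: wooden board 285 x 330 x 15 mm, pivot post in the middle (top 97 mm high). Origin: on the vertical pivot axis at counter height; x towards the cheese, y left of that, z up. Angles here count from its x, counter-clockwise from above. On the -x side lies a sector with 10 upright steel pins (tops 39 mm high). Heights are above the counter.
- thumb: Thumb lever: dark flat arm about the pivot (top 56 mm high) with an upright black knob at its end; origin on the pivot axis at counter height. A spring centres it opposite the guide bar: at rest it points to 135 deg + joint guide. It bends up to 0.40 rad either way from rest (42 mm at the knob, 0.25 N per mm, 11 N), then is solid. Let go, it springs back to rest, the guide staying in its notch.
- thumb_knob (a point): Centre of the knob's top: 105 mm from the pivot axis, 94 mm high. Knob 16 mm diameter, free from 58 to 94 mm height; push it along its arc about the pivot, e.g. between loosely opened fingers. The guide waits in its notch until the lever is bent 0.22-0.26 rad (6 to 7 N), then jumps one notch; the force falls by some 4 N. Moving the knob by one pitch does not click. Push at 50 mm/s or less.
- guide (a joint): Angle (rad) of the wedge guide about the pivot, growing counter-clockwise from above = forward. 0 = zero notch, then a notch every 0.196 rad (1/32 turn) to notch 8 at 1.571; four clicks = 0.785. It starts in any notch from 1 to 8. End stops lie 0.03 rad past notches 0 and 8; there no click comes and the knob's force rises past 8 N, above 11 N steeply.
- guide_tip (a point): Outer end of the guide bar, on its top: straight steel bar 8 mm wide above the cheese, from the pivot to 132 mm, 78 to 88 mm high. It points to -45 deg + joint guide, opposite the thumb lever.
- bolt (a joint): Travel (m) of the lock bolt: 0 = fully open, 0.020 = fully home; it slides along the portioner's +y towards the hub with about 4 N of friction, stays where left, and has a hard stop at each end.
- bolt_knob (a point): Centre of the top of the bolt's upright black round knob: 14 mm diameter, top 70 mm above the counter, free from 32 mm up. In the portioner frame it stands at x = 0, y = -0.122 + joint bolt; the board ends at y = -0.165.
- cheese: Big wedge of cheese with its point cut off (105 deg of a wheel of 112 mm radius, 52 mm high) lying loose on the board under the guide bar. Origin on the pivot axis at the underside. Not to be moved.
- pot: Small white ceramic cup, 52 mm diameter, 45 mm high, at a far corner of the board. Origin: centre of its underside.
- oil: Oil bottle, 72 mm diameter, 250 mm high, on the counter left of the portioner. Origin: centre of its underside.
- tin: Tin can, 74 mm diameter, 100 mm high, left of the portioner. Origin: centre of its underside.
- jar: Glass jar with steel lid, 80 mm diameter, 120 mm high, right of the portioner. Origin: centre of its underside.
- tub: White plastic tub with lid, 106 mm diameter, 95 mm high, right of the portioner. Origin: centre of its underside.
- abacus: Wooden counting frame, 270 x 180 x 34 mm, near the robot on the right. Origin: centre of its underside.
- wallet: Flat black wallet, 100 x 190 x 20 mm, near the robot on the left. Origin: centre of its underside.

How it is judged:
By the outcome, as a careful person would: the job done as asked, in the order asked, and still so for the second after the job is handed in, with the robot touching nothing.
It also fails if it takes over 72 s, if anything falls off the work surface, if the arm or the gripper's body presses on something with over 40 N, if the wrist force passes 120 N, or if a joint passes its speed limit or range.

## Working session

There is one attempt and no reset: what is moved stays moved. The work goes in short steps, Python scripts to look and compute and a shell command to move; the robot and the scene stay as the last step left them, time stands still between calls to the robot, and variables do not carry over. Pictures are saved under pics/ and viewed, and the job is handed in when it is done.

```bash
ls; mkdir -p pics; python3 - <<'E'
from station import env, optics
import cv2,numpy as np
print(env.state())
for n in ("scene","top","wrist"):
    p=optics.camera_params(n); print(n,p)
    im,d=optics.read_camera(n); cv2.imwrite(f"pics/{n}0.png",im[:,:,::-1]); np.save(f"pics/{n}0.npy",d)
E
```

```text
pics
{'t': 0.0, 'joint_pos': array([ 77.16713406,  39.53270057, -11.14461513,  89.74311331,
         9.01340335,  51.70796344, -12.32200098]), 'joint_velocities': array([ 0.03022824,  0.07671123, -0.09923391,  0.04147288,  0.0478569 ,
        0.03612131,  0.09894826]), 'joint_efforts': array([-6.86243329e-04, -5.27563262e+01, -1.26645830e+00, -1.53424323e+01,
       -5.24367637e-02,  6.62291277e-03,  1.85309350e-04]), 'position': array([ 0.15912533, -0.60377486,  0.23792336]), 'orientation': array([[ 9.66927075e-01,  2.55052324e-01, -5.85490191e-04],
       [ 2.55052959e-01, -9.66925628e-01,  1.67854127e-03],
       [-1.38009620e-04, -1.77235800e-03, -9.99998420e-01]]), 'wrist_force': array([ 0.6916351 , -0.24765219, -1.07737258]), 'wrist_torque': array([0.06267467, 0.0077193 , 0.00722769]), 'finger_gap': 1.00046138735873}
scene {'intrinsics': array([[363.56747381,   0.        , 261.71875293],
       [  0.        , 363.56747381, 193.63610117],
       [  0.        ,   0.        ,   1.        ]]), 'dist': array([-0.01068678,  0.        ,  0.        ,  0.        ,  0.        ]), 'positi
[... 452 characters left out ...]
   ]), 'position': array([ 0.24395893, -0.00416836,  1.68273803]), 'rotation': array([[-0.01554571,  0.98865082, -0.14942521],
       [-0.99987854, -0.01553674,  0.00122749],
       [-0.00110802,  0.14942614,  0.98877227]])}
wrist {'intrinsics': array([[307.51088584,   0.        , 255.56422621],
       [  0.        , 307.51088584, 196.56720737],
       [  0.        ,   0.        ,   1.        ]]), 'dist': array([-0.08211158,  0.        ,  0.        ,  0.        ,  0.        ]), 'position': array([ 0.22489493, -0.58678473,  0.38391952]), 'rotation': array([[ 0.25498114,  0.93250666,  0.25576541],
       [-0.96694378,  0.24646872,  0.06536732],
       [-0.00208271, -0.26397821,  0.9645264 ]])}
```

View pics/scene0.png

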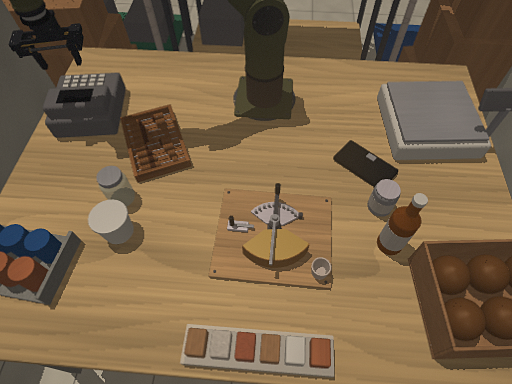

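View pics/top0.png

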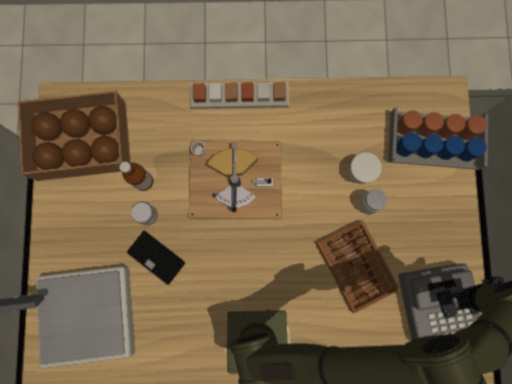

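The board is centred at about (235,180) in the top view and (272,238) in the scene view. The lever points towards the robot, the bolt is on the robot's right and the cup is at the far-left corner. I'll zoom in on both.

```bash
python3 - <<'E'
import cv2
t=cv2.imread('pics/top0.png')[130:230,180:290]; s=cv2.imread('pics/scene0.png')[175:295,200:345]
cv2.imwrite('pics/topz.png',cv2.resize(t,None,fx=7,fy=6,interpolation=cv2.INTER_CUBIC)[:600,:800])
cv2.imwrite('pics/scz.png',cv2.resize(s,None,fx=5,fy=5,interpolation=cv2.INTER_CUBIC))
E
```

```text
(no output)
```

View pics/topz.png

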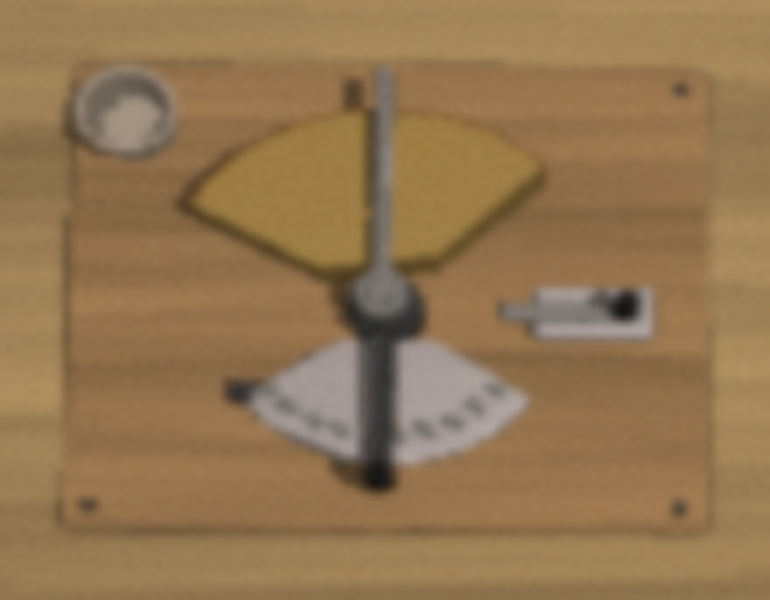

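View pics/scz.png

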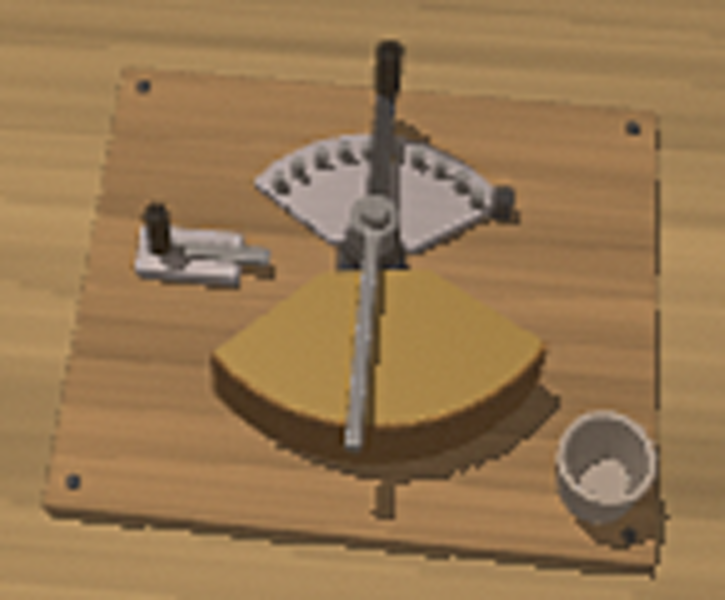

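```bash
cat > h.py <<'E'
import cv2,numpy as np
from station import env,optics
def ray(p,uv):
    u=cv2.undistortPoints(np.array([[uv]],float),p['intrinsics'],p['dist'])[0,0]
    return p['position'],p['rotation']@np.array([u[0],-u[1],-1.])
def plane(p,uv,z):
    o,d=ray(p,uv); return o+d*(z-o[2])/d[2]
def proj(p,X):
    c=p['rotation'].T@(np.array(X)-p['position']); c=np.array([c[0],-c[1],-c[2]])
    return cv2.projectPoints(c[None],np.zeros(3),np.zeros(3),p['intrinsics'],p['dist'])[0][0,0]
E
python3 - <<'E'
from h import *
T=optics.camera_params('top');S=optics.camera_params('scene')
t=lambda X,Y:(180+(X+.5)/7-.5,130+(Y+.5)/6-.5); s=lambda X,Y:(200+(X+.5)/5-.5,175+(Y+.5)/5-.5)
for n,c,uv,z in [('scBL',T,t(88,506),.015),('scBR',T,t(680,509),.015),('scTR',T,t(681,90),.015),('TR',T,t(708,70),.015),('BR',T,t(710,530),.015),('BL',T,t(64,528),.015),
 ('post',T,t(381,294),.097),('tip',T,t(384,70),.088),('thumb',T,t(378,475),.094),('bolt',T,t(624,304),.07),
 ('S scBR',S,s(143,87),.015),('S scBL',S,s(633,128),.015),('S scTR',S,s(73,482),.015),('S BR',S,s(122,69),.015),('S BL',S,s(658,117),.015),
 ('S post',S,s(376,211),.097),('S tip',S,s(352,443),.088),('S thumb',S,s(390,47),.094),('S bolt',S,s(154,211),.07)]:
    print(n,plane(c,uv,z)[:2].round(4))
E
```

```text
scBL [0.4411 0.2232]
scBR [ 0.4346 -0.0771]
scTR [ 0.6896 -0.0832]
TR [ 0.7018 -0.0975]
BR [ 0.4218 -0.092 ]
BL [0.4282 0.2353]
post [0.5506 0.0697]
tip [0.6843 0.0675]
thumb [0.4471 0.0721]
bolt [ 0.548  -0.0495]
S scBR [ 0.4349 -0.0756]
S scBL [0.4415 0.2248]
S scTR [ 0.6897 -0.0816]
S BR [ 0.4227 -0.0903]
S BL [0.4325 0.2402]
S post [0.5551 0.0727]
S tip [0.6843 0.0683]
S thumb [0.4465 0.0745]
S bolt [ 0.5498 -0.0505]
```

The pivot is at about (0.5525, 0.071) with yaw about -1.3°. The lever is at about 180°, which is notch 4, and the bolt knob is at (0.549, -0.051). Next I'll write a helper that converts world targets into tool-axis shifts.

```bash
cat >> h.py <<'E'
def to(targets,R=None,p=None,yaw=None):
    """print slides(cm), spin(deg) for world targets (x,y,z,toolx-yaw deg)"""
    s=env.state(); R=s['orientation']; p=s['position']
    y0=np.degrees(np.arctan2(R[1,0],R[0,0]))
    print('pos',p.round(4),'yaw',y0.round(2),'F',s['wrist_force'].round(2),'gap',round(s['finger_gap'],3),'t',s['t'],'j7',s['joint_pos'].round(0))
    c,sn=np.cos(np.radians(y0)),np.sin(np.radians(y0))
    A=np.array([[c,sn,0],[sn,-c,0],[0,0,-1.]])
    for t in targets:
        print((A.T@(np.array(t[:3])-p)*100).round(2).tolist(), round((y0-t[3]+180)%360-180,1))
E
python3 -c "
from h import *
to([(.42,-.30,.239,7),(.447,.073,.239,-1.3)])"
```

```text
pos [ 0.1592 -0.6039  0.2381] yaw 14.78 F [-0.23  0.3   1.36] gap 0.998 t 0.15 j7 [ 77.  40. -11.  90.   9.  52. -12.]
[32.97, -22.73, -0.09] 7.8
[45.09, -58.11, -0.09] 16.1
```

```bash
python3 -m jog '[{"slide":[3,-2,0],"spin":1},{"slide":[7,-5,0],"spin":2},{"slide":[11,-7.6,0],"spin":3},{"slide":[15,-10.4,0],"spin":4},{"slide":[19,-13.2,0],"spin":5},{"slide":[23,-16,0],"spin":6},{"slide":[27,-19,0],"spin":7},{"slide":[31,-22,0],"spin":8},{"slide":[33,-25,0],"spin":9},{"slide":[34.5,-28,0],"spin":10},{"slide":[34.5,-28,0],"spin":10},{"slide":[34.5,-28,0],"spin":10}]' 0.5 20; python3 -c "
from h import *
to([(.41,.073,.239,-1.3)])"
```

```text
t: 1.65
position: [0.4213, -0.2465, 0.2387]
orientation: [[0.997, 0.083, -0.0], [0.083, -0.997, -0.001], [-0.0, 0.001, -1.0]]
wrist_force: [-0.2, -0.1, 0.2]
finger_gap: 0.496
pos [ 0.4213 -0.2465  0.2387] yaw 4.74 F [-0.24 -0.15  0.22] gap 0.496 t 1.65 j7 [ 29.  29.  -6. 113.   5.  38. -65.]
[1.51, -31.93, -0.03] 6.0
```

```bash
python3 -m jog '[{"slide":[0,-3,0],"spin":-9},{"slide":[0,-6,0],"spin":-18},{"slide":[0,-9,0],"spin":-27},{"slide":[0,-12,0],"spin":-36},{"slide":[0.5,-15,0],"spin":-45},{"slide":[0.5,-18,0],"spin":-54},{"slide":[1,-21,0],"spin":-63},{"slide":[1,-24,0],"spin":-72},{"slide":[1,-27,0],"spin":-81},{"slide":[1,-30,0],"spin":-90},{"slide":[1,-32,0],"spin":-99},{"slide":[1,-32,0],"spin":-108}]' ; python3 -c "
from h import *
to([(.447,.073,.239,178.7)])"
```

```text
t: 3.15
position: [0.4057, 0.0745, 0.2389]
orientation: [[-0.392, 0.92, 0.001], [0.92, 0.392, 0.001], [0.0, 0.001, -1.0]]
wrist_force: [-0.0, -0.2, -0.4]
finger_gap: 0.501
pos [0.4057 0.0745 0.2389] yaw 113.07 F [-0.02 -0.17 -0.42] gap 0.501 t 3.15 j7 [  8.  27. -36. 124.  27.  37. -24.]
[-1.75, 3.74, -0.01] -65.6
```

```bash
python3 -m jog '[{"slide":[0,0.5,0],"spin":-9},{"slide":[-0.5,1.5,0],"spin":-18},{"slide":[-1,2.5,0],"spin":-27},{"slide":[-1.5,3.5,0],"spin":-36},{"slide":[-1.75,3.75,0],"spin":-45},{"slide":[-1.75,3.75,0],"spin":-54},{"slide":[-1.75,3.75,0],"spin":-63},{"slide":[-1.75,3.75,0],"spin":-65.6},{"slide":[-1.75,3.75,0],"spin":-65.6},{"slide":[-1.75,3.75,0],"spin":-65.6}]' ; python3 - <<'E'
from h import *
to([(.447,.073,.239,178.7)])
for n in ("wrist","scene"):
    im,d=optics.read_camera(n); im=im[:,:,::-1]
    if n=='wrist': cv2.imwrite('pics/w1.png',im)
    else: cv2.imwrite('pics/s1.png',cv2.resize(im[120:300,180:360],None,fx=3.3,fy=3.3))
E
```

```text
t: 4.4
position: [0.4464, 0.0721, 0.2387]
orientation: [[-1.0, 0.031, 0.0], [0.031, 1.0, -0.0], [-0.0, -0.0, -1.0]]
wrist_force: [0.5, 0.3, -0.4]
finger_gap: 0.501
pos [0.4464 0.0721 0.2387] yaw 178.25 F [ 0.46  0.33 -0.35] gap 0.501 t 4.4 j7 [ 20.  35. -55. 117.  39.  48.  30.]
[-0.06, 0.09, -0.03] -0.5
```

View pics/w1.png

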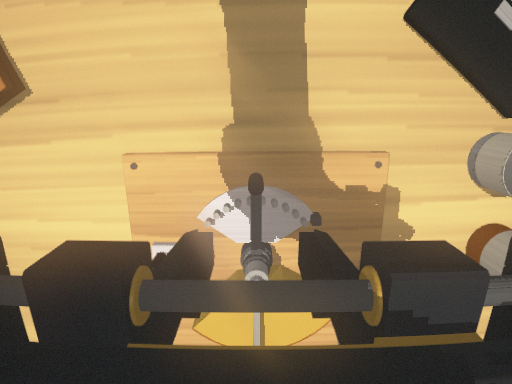

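View pics/s1.png

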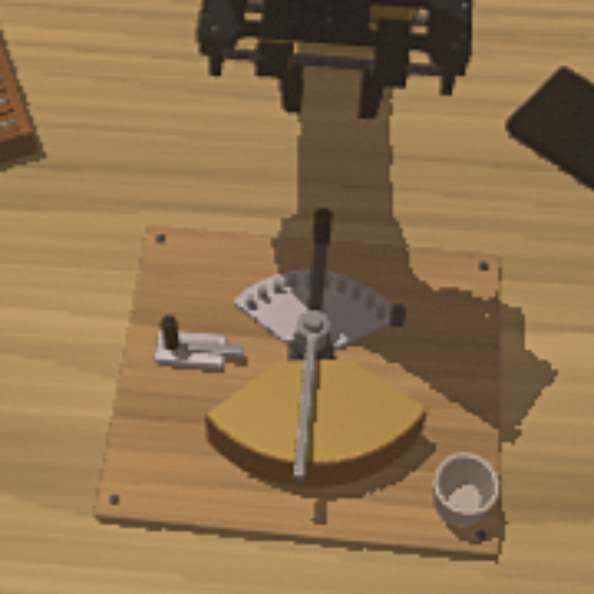

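The wrist view shows the knob at about (256,183) with the post at about (257,262). I'll check the projected model points against it.

```bash
python3 - <<'E'
from h import *
W=optics.camera_params('wrist')
print(W['position'])
for n,X in dict(knob=(.447,.073,.094),knobbot=(.447,.073,.056),post=(.5525,.071,.097),bolt=(.5497,-.051,.07),sBL=(.4413,.224,.015),sBR=(.4348,-.0763,.015)).items(): print(n,proj(W,X).round(1))
for uv in [(255.5,183),(255.5,181)]: print(plane(W,uv,.094))
print(plane(W,(134,166),.015),plane(W,(378,165),.015))
im=cv2.imread('pics/w1.png')[150:300,190:330]; cv2.imwrite('pics/w1z.png',cv2.resize(im,None,fx=4,fy=4,interpolation=cv2.INTER_CUBIC))
E
```

```text
[0.37957062 0.07448097 0.38467533]
knob [256.2 185.2]
knobbot [256.1 177.4]
post [257.2 283.3]
bolt [151.1 270.6]
sBL [378.9 162.8]
sBR [134.3 164.7]
[0.44475195 0.07242907 0.094     ]
[0.44277337 0.07248753 0.094     ]
[ 0.43643707 -0.0768459   0.015     ] [0.44401908 0.22300909 0.015     ]
```

View pics/w1z.png

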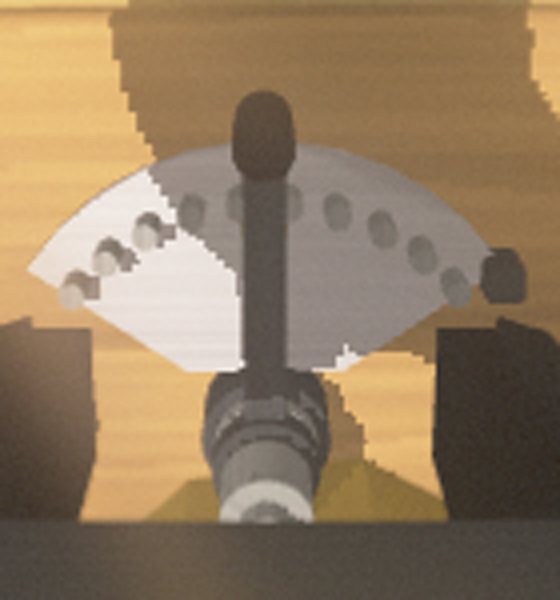

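Model and image agree to about 2 mm. Now I'll descend over the knob with the fingers open 44 mm.

```bash
python3 -m jog '[{"slide":[0,0.1,2],"spin":-0.5},{"slide":[0,0.1,5],"spin":-0.5},{"slide":[0,0.1,9],"spin":-0.5},{"slide":[0,0.1,13],"spin":-0.5},{"slide":[0,0.1,15.5],"spin":-0.5},{"slide":[0,0.1,16.7],"spin":-0.5},{"slide":[0,0.1,17.4],"spin":-0.5},{"slide":[0,0.1,17.4],"spin":-0.5},{"slide":[0,0.1,17.4],"spin":-0.5}]' 0.5 20;  python3 -m jog '[{"slide":[0,0,0],"spin":0},{"slide":[0,0,0],"spin":0},{"slide":[0,0,0],"spin":0},{"slide":[0,0,0],"spin":0}]' 0.26 20; python3 - <<'E'
from h import *
to([(.447,.073,.064,178.7)])
for n in ("wrist","scene"):
    im,d=optics.read_camera(n); im=im[:,:,::-1]
    if n=='wrist': cv2.imwrite('pics/w2.png',im)
    else: cv2.imwrite('pics/s2.png',cv2.resize(im[150:280,200:340],None,fx=4.5,fy=4.5))
E
```

```text
t: 5.62
position: [0.4467, 0.0735, 0.0652]
orientation: [[-1.0, 0.02, 0.001], [0.02, 1.0, 0.0], [-0.001, 0.0, -1.0]]
wrist_force: [0.1, 0.2, 0.3]
finger_gap: 0.496
t: 6.12
position: [0.4463, 0.0734, 0.0648]
orientation: [[-1.0, 0.02, 0.0], [0.02, 1.0, -0.0], [-0.0, -0.0, -1.0]]
wrist_force: [-0.4, -0.2, -0.4]
finger_gap: 0.257
pos [0.4463 0.0734 0.0648] yaw 178.87 F [-0.39 -0.18 -0.39] gap 0.257 t 6.125 j7 [  6.  50. -35. 126.  71.  28.   2.]
[-0.07, -0.04, 0.08] 0.2
```

View pics/w2.png

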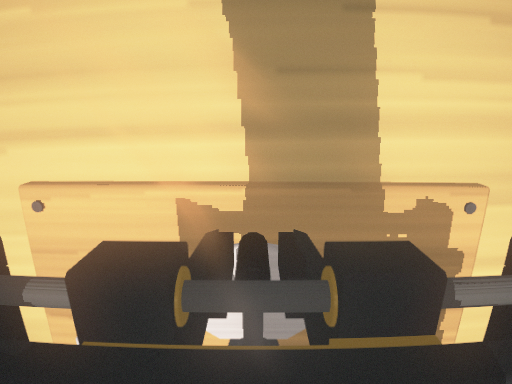

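View pics/s2.png

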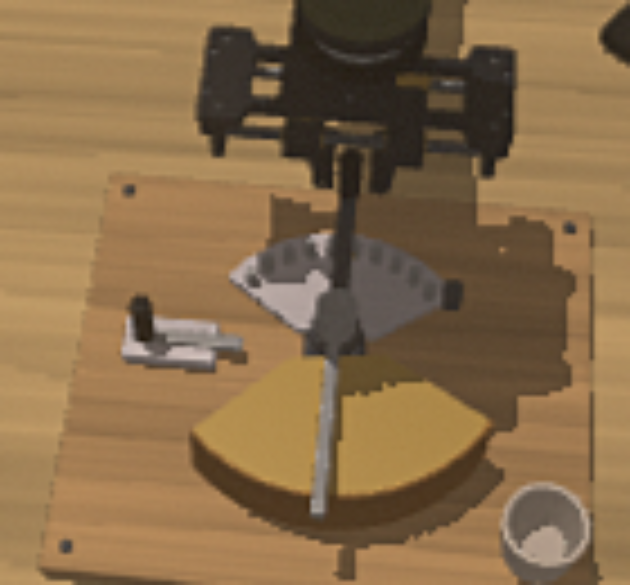

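The knob sits centred between the fingers with about 3.4 mm clearance per side. Next I'll work out the arc rows for the back pushes.

```bash
cat >> h.py <<'E'
PIV=np.array([.5525,.071]); YAW=-1.3; RAD=.1055
def phi():
    p=env.state()['position'][:2]-PIV; return (np.degrees(np.arctan2(p[1],p[0]))-YAW)%360, np.hypot(*p)
def arc(a1,n,z=.0645):
    a0,r=phi(); print('phi',round(a0,2),'r',round(r,4))
    T=[]
    for k in range(1,n+1):
        a=a0+(a1-a0)*k/n; w=np.radians(a+YAW)
        T.append((*(PIV+RAD*np.array([np.cos(w),np.sin(w)])),z,a+YAW))
    to(T)
E
python3 -c "
from h import *
arc(180-np.degrees(.343),8)"
```

```text
phi 179.99 r 0.1062
pos [0.4463 0.0734 0.0647] yaw 178.87 F [-0.35 -0.45 -0.36] gap 0.259 t 6.225 j7 [  6.  50. -35. 126.  71.  28.   2.]
[-0.08, 0.45, 0.02] 2.6
[-0.11, 0.9, 0.02] 5.1
[-0.16, 1.35, 0.02] 7.5
[-0.23, 1.8, 0.02] 10.0
[-0.32, 2.24, 0.02] 12.5
[-0.43, 2.68, 0.02] 14.9
[-0.55, 3.12, 0.02] 17.4
[-0.7, 3.54, 0.02] 19.8
```

```bash
python3 -m jog '[{"slide":[-0.1,0.45,0],"spin":2.5},{"slide":[-0.1,0.9,0],"spin":5},{"slide":[-0.15,1.35,0],"spin":7.5},{"slide":[-0.2,1.8,0],"spin":10},{"slide":[-0.3,2.2,0],"spin":12.5}]';python3 -c "
from h import *
arc(180-np.degrees(.343),4)"
```

```text
t: 6.85
position: [0.4498, 0.0931, 0.0645]
orientation: [[-0.971, 0.239, -0.0], [0.239, 0.971, -0.005], [-0.001, -0.005, -1.0]]
wrist_force: [0.7, -4.2, 0.6]
finger_gap: 0.263
phi 169.14 r 0.105
pos [0.4498 0.0931 0.0645] yaw 166.19 F [ 0.66 -4.2   0.61] gap 0.263 t 6.85 j7 [  3.  50. -33. 124.  68.  27. -10.]
[0.05, 0.4, 0.0] 0.6
[0.04, 0.81, 0.0] 2.7
[0.01, 1.21, 0.0] 4.9
[-0.03, 1.61, 0.0] 7.1
```

```bash
python3 -m jog '[{"slide":[0.05,0.4,0],"spin":2},{"slide":[0.05,0.8,0],"spin":4},{"slide":[0,1.2,0],"spin":6},{"slide":[-0.05,1.5,0],"spin":7.5},{"slide":[-0.05,1.5,0],"spin":7.5},{"slide":[-0.05,1.5,0],"spin":7.5},{"slide":[-0.05,1.5,0],"spin":7.5},{"slide":[-0.05,1.5,0],"spin":7.5}]';python3 - <<'E'
from h import *
arc(180-np.degrees(.343+.196),5)
im,d=optics.read_camera('top'); cv2.imwrite('pics/t3.png',cv2.resize(im[130:230,180:290,::-1],None,fx=5,fy=5))
im,d=optics.read_camera('scene'); cv2.imwrite('pics/s3.png',cv2.resize(im[150:280,200:340,::-1],None,fx=4,fy=4))
E
```

```text
t: 7.85
position: [0.4538, 0.1096, 0.0647]
orientation: [[-0.933, 0.361, -0.0], [0.361, 0.933, -0.0], [-0.0, -0.0, -1.0]]
wrist_force: [1.7, -3.4, -0.9]
finger_gap: 0.256
phi 159.93 r 0.106
pos [0.4538 0.1096 0.0647] yaw 158.87 F [ 1.66 -3.35 -0.91] gap 0.256 t 7.85 j7 [  0.  50. -32. 123.  66.  27. -16.]
[-0.06, 0.4, 0.02] 2.4
[-0.08, 0.8, 0.02] 4.6
[-0.12, 1.19, 0.02] 6.7
[-0.18, 1.59, 0.02] 8.9
[-0.25, 1.98, 0.02] 11.0
```

View pics/s3.png

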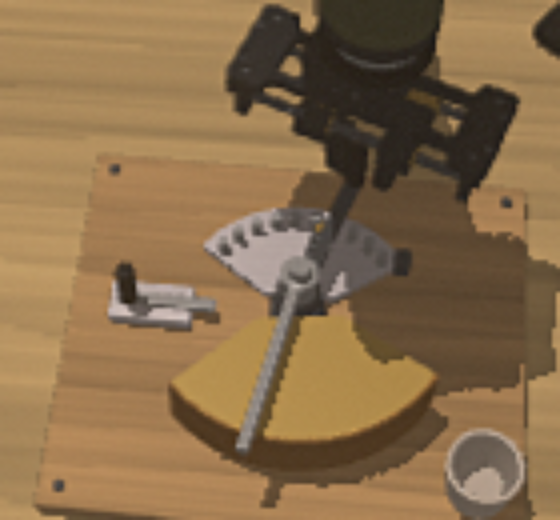

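One click back: the force fell to 3.7 N and the bar has swung right. On to the next ones.

```bash
python3 -m jog '[{"slide":[-0.05,0.4,0],"spin":2.3},{"slide":[-0.1,0.8,0],"spin":4.6},{"slide":[-0.1,1.2,0],"spin":6.7},{"slide":[-0.2,1.6,0],"spin":8.9},{"slide":[-0.25,2,0],"spin":11},{"slide":[-0.25,2,0],"spin":11},{"slide":[-0.25,2,0],"spin":11},{"slide":[-0.25,2,0],"spin":11},{"slide":[-0.25,2,0],"spin":11}]';python3 - <<'E'
from h import *
arc(180-np.degrees(.343+.196*2),5)
E
```

```text
t: 9.07
position: [0.463, 0.1278, 0.0647]
orientation: [[-0.847, 0.532, -0.0], [0.532, 0.847, 0.0], [0.0, 0.0, -1.0]]
wrist_force: [-1.3, -2.2, -0.1]
finger_gap: 0.257
phi 148.91 r 0.106
pos [0.463  0.1278 0.0647] yaw 147.88 F [-1.32 -2.16 -0.14] gap 0.257 t 9.075 j7 [ -2.  50. -31. 121.  62.  27. -24.]
[-0.06, 0.41, 0.02] 2.5
[-0.08, 0.81, 0.02] 4.7
[-0.12, 1.21, 0.02] 6.9
[-0.18, 1.62, 0.02] 9.1
[-0.25, 2.02, 0.02] 11.3
```

```bash
python3 -m jog '[{"slide":[-0.05,0.4,0],"spin":2.3},{"slide":[-0.1,0.8,0],"spin":4.6},{"slide":[-0.1,1.2,0],"spin":6.8},{"slide":[-0.2,1.6,0],"spin":9},{"slide":[-0.25,2,0],"spin":11.3},{"slide":[-0.25,2,0],"spin":11.3},{"slide":[-0.25,2,0],"spin":11.3},{"slide":[-0.25,2,0],"spin":11.3},{"slide":[-0.25,2,0],"spin":11.3}]';python3 - <<'E'
from h import *
arc(180-np.degrees(.343+.196*3),5)
im,d=optics.read_camera('scene'); cv2.imwrite('pics/s4.png',cv2.resize(im[150:280,200:340,::-1],None,fx=4,fy=4))
E
```

```text
t: 10.2
position: [0.4757, 0.1437, 0.0647]
orientation: [[-0.727, 0.687, -0.0], [0.687, 0.727, 0.001], [0.001, 0.0, -1.0]]
wrist_force: [-3.1, -0.7, -0.1]
finger_gap: 0.259
phi 137.86 r 0.1057
pos [0.4757 0.1437 0.0647] yaw 136.6 F [-3.09 -0.75 -0.09] gap 0.259 t 10.2 j7 [ -4.  50. -30. 118.  57.  27. -32.]
[-0.03, 0.41, 0.02] 2.3
[-0.06, 0.82, 0.02] 4.5
[-0.1, 1.24, 0.02] 6.8
[-0.15, 1.64, 0.02] 9.0
[-0.23, 2.05, 0.02] 11.2
```

View pics/s4.png

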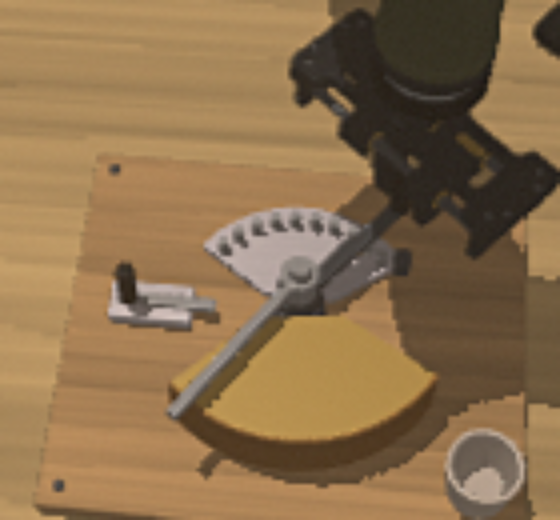

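Three clicks back. The fourth should reach notch 0.

```bash
python3 -m jog '[{"slide":[-0.05,0.4,0],"spin":2.3},{"slide":[-0.05,0.8,0],"spin":4.5},{"slide":[-0.1,1.2,0],"spin":6.8},{"slide":[-0.15,1.6,0],"spin":9},{"slide":[-0.25,2,0],"spin":11.2},{"slide":[-0.25,2,0],"spin":11.2},{"slide":[-0.25,2,0],"spin":11.2},{"slide":[-0.25,2,0],"spin":11.2},{"slide":[-0.25,2,0],"spin":11.2}]';python3 - <<'E'
from h import *
S=optics.camera_params('scene')
arc(135-np.degrees(.033+.36),5)
im,d=optics.read_camera('scene'); cv2.imwrite('pics/s5.png',cv2.resize(im[150:280,200:340,::-1],None,fx=4,fy=4))
for k in range(-1,3):
    a=np.radians(-45+11.25*k-1.3); X=np.append(PIV+.132*np.array([np.cos(a),np.sin(a)]),.088); print(k,(proj(S,X)-[200,150])*4)
E
```

```text
t: 11.38
position: [0.4917, 0.1562, 0.0647]
orientation: [[-0.579, 0.815, 0.0], [0.815, 0.579, 0.0], [0.0, 0.0, -1.0]]
wrist_force: [-3.8, 0.7, -0.2]
finger_gap: 0.258
phi 126.8 r 0.1047
pos [0.4917 0.1562 0.0647] yaw 125.37 F [-3.8   0.72 -0.21] gap 0.258 t 11.375 j7 [ -5.  51. -29. 115.  52.  28. -38.]
[0.07, 0.53, 0.02] 2.7
[0.03, 1.05, 0.02] 5.6
[-0.04, 1.58, 0.02] 8.5
[-0.13, 2.1, 0.02] 11.3
[-0.24, 2.61, 0.02] 14.2
-1 [121.13187398 353.23858919]
0 [141.66571501 383.43947526]
1 [168.95656003 409.711564  ]
2 [201.98502388 430.74905089]
```

View pics/s5.png

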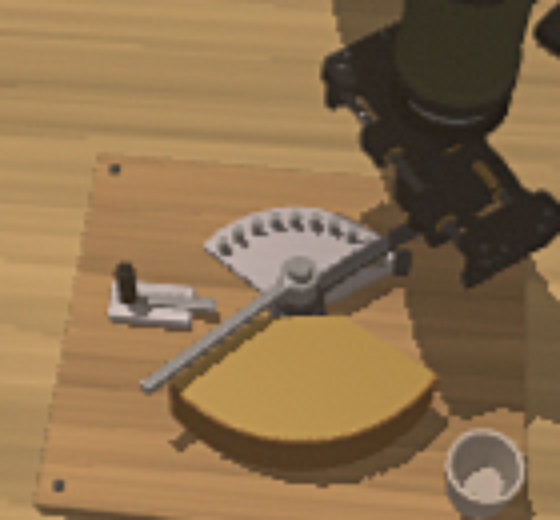

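The bar tip at (146,386) matches notch 0. Now I'll push to the stop, watching the force.

```bash
python3 -m jog '[{"slide":[0.05,0.5,0],"spin":2.7},{"slide":[0,1,0],"spin":5.5},{"slide":[0,1.5,0],"spin":8.4},{"slide":[-0.1,2.0,0],"spin":11},{"slide":[-0.2,2.4,0],"spin":13},{"slide":[-0.2,2.4,0],"spin":13}]';python3 - <<'E'
from h import *
arc(135-np.degrees(.033+.43),4)
R=env.state()['orientation'];print('tool F',R.T@env.state()['wrist_force'])
E
```

```text
t: 12.18
position: [0.5113, 0.1672, 0.0645]
orientation: [[-0.378, 0.926, -0.002], [0.926, 0.378, -0.003], [-0.002, -0.003, -1.0]]
wrist_force: [-6.3, -3.6, 3.6]
finger_gap: 0.262
phi 114.47 r 0.1046
pos [0.5113 0.1672 0.0645] yaw 112.24 F [-6.27 -3.58  3.62] gap 0.262 t 12.175 j7 [ -7.  51. -27. 111.  47.  30. -46.]
[0.09, 0.27, 0.0] 0.6
[0.08, 0.55, 0.0] 2.1
[0.07, 0.83, 0.0] 3.6
[0.05, 1.1, 0.0] 5.1
tool F [-0.95378802 -7.1671223  -3.59144409]
```

```bash
python3 -m jog '[{"slide":[0.1,0.3,0],"spin":1},{"slide":[0.1,0.6,0],"spin":2.2},{"slide":[0.1,0.8,0],"spin":3.3},{"slide":[0.1,0.8,0],"spin":3.3}]';python3 - <<'E'
from h import *
arc(135-np.degrees(.033+.45),4)
R=env.state()['orientation'];print('tool F',R.T@env.state()['wrist_force'])
E
```

```text
t: 12.68
position: [0.5176, 0.1698, 0.0645]
orientation: [[-0.324, 0.946, -0.004], [0.946, 0.324, -0.005], [-0.004, -0.005, -1.0]]
wrist_force: [-8.3, -4.5, 5.4]
finger_gap: 0.262
phi 110.73 r 0.1048
pos [0.5176 0.1698 0.0645] yaw 108.92 F [-8.27 -4.52  5.42] gap 0.262 t 12.675 j7 [ -7.  51. -27. 110.  45.  30. -47.]
[0.07, 0.16, -0.0] 0.3
[0.07, 0.31, -0.0] 1.2
[0.06, 0.47, -0.0] 2.0
[0.06, 0.63, -0.0] 2.9
tool F [-1.61686235 -9.31834434 -5.36314706]
```

```bash
python3 -m jog '[{"slide":[0.1,0.15,-0.05],"spin":0.7},{"slide":[0.1,0.3,-0.1],"spin":1.4},{"slide":[0.1,0.4,-0.1],"spin":1.8},{"slide":[0.1,0.4,-0.1],"spin":1.8}]';python3 - <<'E'
from h import *
arc(135-np.degrees(.033+.45),4)
R=env.state()['orientation'];print('tool F',R.T@env.state()['wrist_force'])
E
```

```text
t: 13.18
position: [0.5202, 0.1707, 0.0646]
orientation: [[-0.294, 0.956, -0.006], [0.956, 0.294, -0.008], [-0.006, -0.008, -1.0]]
wrist_force: [-8.8, -5.9, 0.8]
finger_gap: 0.258
phi 109.26 r 0.1048
pos [0.5202 0.1707 0.0646] yaw 107.1 F [-8.81 -5.86  0.8 ] gap 0.258 t 13.175 j7 [ -7.  51. -27. 109.  44.  31. -48.]
[0.07, 0.09, 0.01] -0.4
[0.07, 0.18, 0.01] 0.1
[0.07, 0.27, 0.01] 0.6
[0.07, 0.36, 0.01] 1.1
tool F [ -3.01432211 -10.14904558  -0.70575884]
```

```bash
python3 -m jog '[{"slide":[-0.05,0.1,0],"spin":0.6},{"slide":[-0.05,0.2,0],"spin":1},{"slide":[-0.05,0.2,0],"spin":1},{"slide":[-0.05,0.2,0],"spin":1}]';python3 - <<'E'
from h import *
arc(135-np.degrees(.033+.45),4)
R=env.state()['orientation'];print('tool F',R.T@env.state()['wrist_force'])
E
```

```text
t: 13.68
position: [0.5218, 0.1712, 0.0646]
orientation: [[-0.278, 0.961, -0.007], [0.961, 0.278, -0.007], [-0.005, -0.008, -1.0]]
wrist_force: [-8.5, -5.6, 0.1]
finger_gap: 0.259
phi 108.35 r 0.1048
pos [0.5218 0.1712 0.0646] yaw 106.13 F [-8.49 -5.57  0.11] gap 0.259 t 13.675 j7 [ -7.  51. -27. 109.  44.  31. -49.]
[0.07, 0.05, 0.01] -0.7
[0.07, 0.09, 0.01] -0.4
[0.07, 0.14, 0.01] -0.2
[0.07, 0.19, 0.01] 0.1
tool F [-2.9901933  -9.70308593 -0.01516708]
```

```bash
python3 -m jog '[{"slide":[-0.05,0.1,0],"spin":0.5},{"slide":[-0.1,0.15,0],"spin":0.8},{"slide":[-0.1,0.15,0],"spin":0.8}]';python3 - <<'E'
from h import *
arc(135-np.degrees(.033+.46),4)
R=env.state()['orientation'];print('tool F',R.T@env.state()['wrist_force'])
E
```

```text
t: 14.05
position: [0.5231, 0.1715, 0.0646]
orientation: [[-0.265, 0.964, -0.007], [0.964, 0.265, -0.006], [-0.004, -0.008, -1.0]]
wrist_force: [-10.2, -3.1, 0.9]
finger_gap: 0.26
phi 107.6 r 0.1047
pos [0.5231 0.1715 0.0646] yaw 105.36 F [-10.18  -3.12   0.9 ] gap 0.26 t 14.05 j7 [ -7.  52. -27. 109.  44.  31. -49.]
[0.08, 0.04, 0.01] -0.7
[0.08, 0.08, 0.01] -0.5
[0.08, 0.12, 0.01] -0.3
[0.08, 0.16, 0.01] -0.1
tool F [ -0.31539892 -10.65117291  -0.80891813]
```

```bash
python3 -m jog '[{"slide":[-0.02,0.1,0],"spin":0.5},{"slide":[-0.02,0.15,0],"spin":0.8},{"slide":[-0.02,0.15,0],"spin":0.8}]';python3 - <<'E'
from h import *
print(phi())
R=env.state()['orientation'];print('tool F',R.T@env.state()['wrist_force'])
E
```

```text
t: 14.42
position: [0.5235, 0.1715, 0.0645]
orientation: [[-0.252, 0.968, -0.009], [0.968, 0.252, -0.007], [-0.004, -0.01, -1.0]]
wrist_force: [-11.4, -3.8, 2.5]
finger_gap: 0.266
(np.float64(107.38537248399608), np.float64(0.10459041702492798))
tool F [ -0.82664143 -12.06074872  -2.38283878]
```

```bash
python3 -m jog '[{"slide":[0,0.1,-0.03],"spin":0},{"slide":[0,0.2,-0.05],"spin":0},{"slide":[0,0.2,-0.05],"spin":0}]';python3 - <<'E'
from h import *
print(phi())
R=env.state()['orientation'];print('tool F',R.T@env.state()['wrist_force'])
E
```

```text
t: 14.8
position: [0.5236, 0.1715, 0.0645]
orientation: [[-0.252, 0.968, -0.012], [0.968, 0.252, -0.008], [-0.005, -0.014, -1.0]]
wrist_force: [-14.5, -4.5, 2.4]
finger_gap: 0.263
(np.float64(107.33390274250192), np.float64(0.1045622570986445))
tool F [ -0.74554339 -15.21994966  -2.15314374]
```

```bash
python3 -m jog '[{"slide":[0,0.05,-0.03],"spin":0},{"slide":[0,0.05,-0.03],"spin":0},{"slide":[0,0.05,-0.03],"spin":0},{"slide":[0,0.05,-0.03],"spin":0}]';python3 - <<'E'
from h import *
R=env.state()['orientation'];print('tool F',R.T@env.state()['wrist_force'])
im,d=optics.read_camera('scene'); cv2.imwrite('pics/s6.png',cv2.resize(im[150:280,200:340,::-1],None,fx=4,fy=4))
print('tool F',R.T@env.state()['wrist_force'])
# release target: rest at 135
arc(135,8)
E
```

```text
t: 15.3
position: [0.5237, 0.1715, 0.0646]
orientation: [[-0.252, 0.968, -0.013], [0.968, 0.252, -0.008], [-0.005, -0.015, -1.0]]
wrist_force: [-15.3, -3.8, 0.7]
finger_gap: 0.26
tool F [  0.18426266 -15.76535062  -0.42200316]
tool F [ -0.04106999 -16.04945117  -0.31447316]
phi 107.31 r 0.1046
pos [0.5237 0.1715 0.0646] yaw 104.61 F [-15.51  -4.08   0.55] gap 0.26 t 15.35 j7 [ -7.  52. -27. 108.  43.  32. -49.]
[0.06, -0.64, 0.01] -4.9
[-0.01, -1.27, 0.01] -8.3
[-0.13, -1.9, 0.01] -11.8
[-0.27, -2.52, 0.01] -15.2
[-0.46, -3.13, 0.01] -18.7
[-0.68, -3.73, 0.01] -22.2
[-0.94, -4.31, 0.01] -25.6
[-1.23, -4.87, 0.01] -29.1
```

View pics/s6.png

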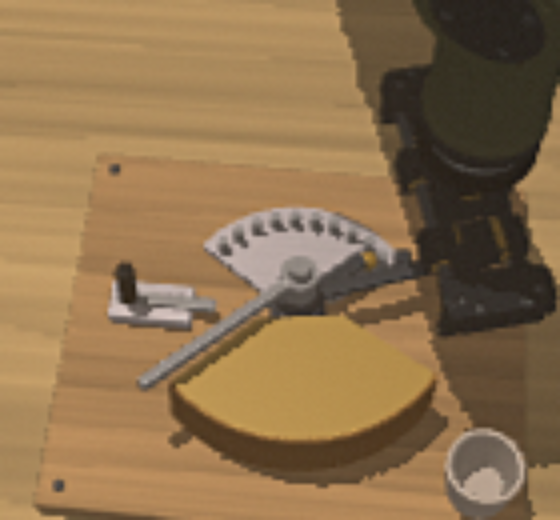

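About 16 N is held at the zero stop. Now I'll ease back to the rest angle, 135°.

```bash
python3 -m jog '[{"slide":[0,-0.5,0.05],"spin":-2},{"slide":[0,-1,0.1],"spin":-6},{"slide":[-0.05,-1.5,0.1],"spin":-9},{"slide":[-0.15,-2,0.1],"spin":-12},{"slide":[-0.3,-2.5,0.1],"spin":-15},{"slide":[-0.4,-3,0.1],"spin":-18},{"slide":[-0.65,-3.6,0.1],"spin":-21},{"slide":[-0.9,-4.2,0.1],"spin":-25},{"slide":[-1.2,-4.8,0.1],"spin":-28.5},{"slide":[-1.2,-4.8,0.1],"spin":-28.5},{"slide":[-1.2,-4.8,0.1],"spin":-28.5}]';python3 - <<'E'
from h import *
R=env.state()['orientation'];print('tool F',R.T@env.state()['wrist_force'])
im,d=optics.read_camera('scene'); cv2.imwrite('pics/s7.png',cv2.resize(im[150:280,200:340,::-1],None,fx=4,fy=4))
arc(135+np.degrees(.343),9)
E
```

```text
t: 16.73
position: [0.4883, 0.1512, 0.0657]
orientation: [[-0.683, 0.73, 0.002], [0.73, 0.683, 0.0], [-0.001, 0.001, -1.0]]
wrist_force: [-1.0, -0.7, -0.5]
finger_gap: 0.265
tool F [ 0.1725678  -1.23619871  0.45810896]
phi 130.05 r 0.1028
pos [0.4881 0.1512 0.0657] yaw 133.1 F [-0.4  -1.41 -0.9 ] gap 0.263 t 16.775 j7 [ -4.  51. -31. 116.  55.  29. -33.]
[0.29, -0.48, 0.12] 1.6
[0.3, -0.99, 0.12] -1.1
[0.27, -1.49, 0.12] -3.9
[0.23, -1.99, 0.12] -6.6
[0.16, -2.49, 0.12] -9.3
[0.07, -2.98, 0.12] -12.1
[-0.05, -3.47, 0.12] -14.8
[-0.19, -3.96, 0.12] -17.5
[-0.35, -4.43, 0.12] -20.3
```

View pics/s7.png

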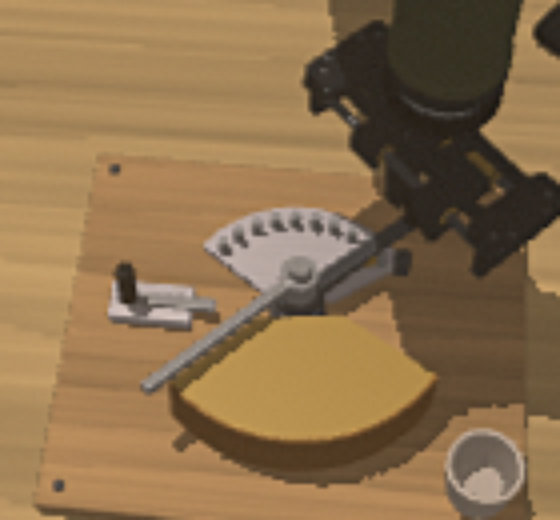

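The guide is in notch 0. First forward click:

```bash
python3 -m jog '[{"slide":[0.25,-0.5,0.1],"spin":0},{"slide":[0.3,-1,0.1],"spin":-1.1},{"slide":[0.25,-1.5,0.1],"spin":-4},{"slide":[0.25,-2,0.1],"spin":-6.6},{"slide":[0.15,-2.5,0.1],"spin":-9.3},{"slide":[0.05,-3,0.1],"spin":-12},{"slide":[-0.05,-3.5,0.1],"spin":-14.8},{"slide":[-0.05,-3.5,0.1],"spin":-14.8}]';python3 - <<'E'
from h import *
R=env.state()['orientation'];print('tool F',R.T@env.state()['wrist_force'])
arc(135+np.degrees(.343),2)
E
```

```text
t: 17.77
position: [0.4625, 0.1275, 0.0647]
orientation: [[-0.848, 0.529, 0.001], [0.529, 0.848, 0.002], [-0.0, 0.002, -1.0]]
wrist_force: [3.5, 4.3, -1.4]
finger_gap: 0.261
tool F [-0.66940272  5.44286134  1.45866194]
phi 149.17 r 0.1063
pos [0.4625 0.1275 0.0647] yaw 148.04 F [ 3.45  4.27 -1.45] gap 0.261 t 17.775 j7 [ -2.  50. -31. 121.  62.  27. -25.]
[-0.09, -0.5, 0.02] -2.6
[-0.12, -1.01, 0.02] -5.3
```

```bash
python3 -m jog '[{"slide":[-0.1,-0.45,0],"spin":-2.5},{"slide":[-0.1,-0.9,0],"spin":-5},{"slide":[-0.1,-0.9,0],"spin":-5},{"slide":[-0.1,-0.9,0],"spin":-5},{"slide":[-0.1,-0.9,0],"spin":-5},{"slide":[-0.1,-0.9,0],"spin":-5},{"slide":[-0.1,-0.9,0],"spin":-5}]';python3 - <<'E'
from h import *
R=env.state()['orientation'];print('tool F',R.T@env.state()['wrist_force'])
im,d=optics.read_camera('scene'); cv2.imwrite('pics/s8.png',cv2.resize(im[150:280,200:340,::-1],None,fx=4,fy=4))
arc(135+np.degrees(.343+.196),5)
E
```

```text
t: 18.65
position: [0.4578, 0.1188, 0.0645]
orientation: [[-0.891, 0.454, -0.0], [0.454, 0.891, 0.0], [0.0, -0.0, -1.0]]
wrist_force: [-0.4, 3.6, 1.7]
finger_gap: 0.262
tool F [ 2.04813082  3.04779752 -1.7206658 ]
phi 154.54 r 0.106
pos [0.4578 0.1187 0.0645] yaw 152.98 F [-1.27  3.54  0.85] gap 0.259 t 18.7 j7 [ -1.  50. -32. 122.  64.  27. -21.]
[-0.07, -0.42, -0.0] -2.5
[-0.09, -0.83, -0.0] -4.8
[-0.13, -1.25, -0.0] -7.1
[-0.19, -1.66, -0.0] -9.3
[-0.27, -2.07, -0.0] -11.6
```

View pics/s8.png

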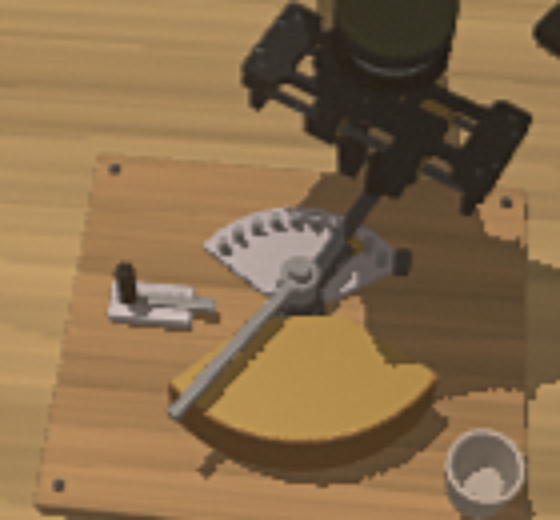

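Notch 1, with the tip at (175,411). Second click:

```bash
python3 -m jog '[{"slide":[-0.05,-0.4,0],"spin":-2.4},{"slide":[-0.1,-0.8,0],"spin":-4.7},{"slide":[-0.15,-1.25,0],"spin":-7},{"slide":[-0.2,-1.65,0],"spin":-9.2},{"slide":[-0.25,-2.05,0],"spin":-11.5},{"slide":[-0.25,-2.05,0],"spin":-11.5},{"slide":[-0.25,-2.05,0],"spin":-11.5},{"slide":[-0.25,-2.05,0],"spin":-11.5},{"slide":[-0.25,-2.05,0],"spin":-11.5},{"slide":[-0.25,-2.05,0],"spin":-11.5}]';python3 - <<'E'
from h import *
R=env.state()['orientation'];print('tool F',R.T@env.state()['wrist_force'])
im,d=optics.read_camera('scene'); cv2.imwrite('pics/s9.png',cv2.resize(im[150:280,200:340,::-1],None,fx=4,fy=4))
arc(135+np.degrees(.343+.196*2),5)
E
```

```text
t: 19.95
position: [0.4508, 0.0991, 0.0644]
orientation: [[-0.964, 0.268, -0.0], [0.268, 0.964, -0.0], [0.0, -0.0, -1.0]]
wrist_force: [-0.8, 3.8, 0.5]
finger_gap: 0.264
tool F [ 1.7376812   3.42409228 -0.4832143 ]
phi 165.82 r 0.1055
pos [0.4508 0.0992 0.0644] yaw 164.47 F [-1.14  3.77 -0.09] gap 0.265 t 20.0 j7 [  2.  50. -33. 124.  68.  27. -11.]
[-0.01, -0.42, -0.01] -2.3
[-0.03, -0.83, -0.01] -4.6
[-0.08, -1.24, -0.01] -6.8
[-0.13, -1.66, -0.01] -9.1
[-0.21, -2.07, -0.01] -11.3
```

View pics/s9.png

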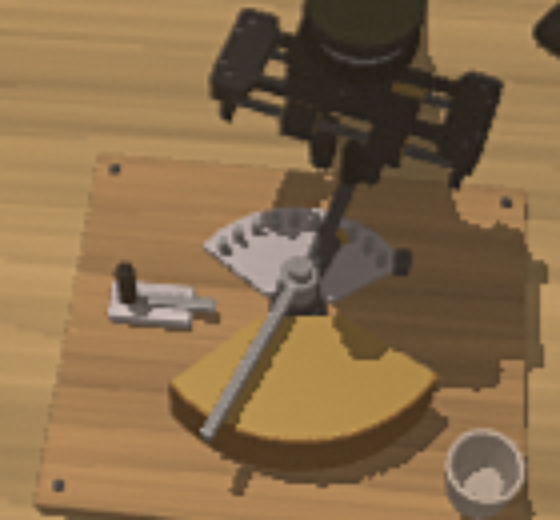

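Notch 2, with the tip at (208,433). Third click:

```bash
python3 -m jog '[{"slide":[0,-0.4,0],"spin":-2.3},{"slide":[-0.05,-0.8,0],"spin":-4.6},{"slide":[-0.1,-1.25,0],"spin":-6.8},{"slide":[-0.15,-1.65,0],"spin":-9},{"slide":[-0.2,-2.05,0],"spin":-11.3},{"slide":[-0.2,-2.05,0],"spin":-11.3},{"slide":[-0.2,-2.05,0],"spin":-11.3},{"slide":[-0.2,-2.05,0],"spin":-11.3},{"slide":[-0.2,-2.05,0],"spin":-11.3},{"slide":[-0.2,-2.05,0],"spin":-11.3}]';python3 - <<'E'
from h import *
R=env.state()['orientation'];print('tool F',R.T@env.state()['wrist_force'])
im,d=optics.read_camera('scene'); cv2.imwrite('pics/s10.png',cv2.resize(im[150:280,200:340,::-1],None,fx=4,fy=4))
arc(135+np.degrees(.343+.196*3),5)
S=optics.camera_params('scene')
for k in range(2,6):
    a=np.radians(-45+11.25*k-1.3); X=np.append(PIV+.132*np.array([np.cos(a),np.sin(a)]),.088); print(k,(proj(S,X)-[200,150])*4)
E
```

```text
t: 21.25
position: [0.4472, 0.0789, 0.0645]
orientation: [[-0.997, 0.074, -0.0], [0.074, 0.997, -0.0], [0.0, -0.0, -1.0]]
wrist_force: [-1.2, 3.1, -0.4]
finger_gap: 0.258
tool F [1.42295009 2.97245626 0.40451883]
phi 177.02 r 0.1056
pos [0.4472 0.0789 0.0645] yaw 175.78 F [-2.22  2.93  0.2 ] gap 0.261 t 21.3 j7 [  5.  50. -35. 125.  70.  28.  -1.]
[-0.02, -0.42, -0.0] -2.2
[-0.04, -0.83, -0.0] -4.5
[-0.08, -1.25, -0.0] -6.7
[-0.14, -1.66, -0.0] -9.0
[-0.21, -2.07, -0.0] -11.3
2 [201.98502388 430.74905089]
3 [239.37180098 445.45454936]
4 [279.44466491 453.03308482]
5 [320.34161365 453.06565845]
```

View pics/s10.png

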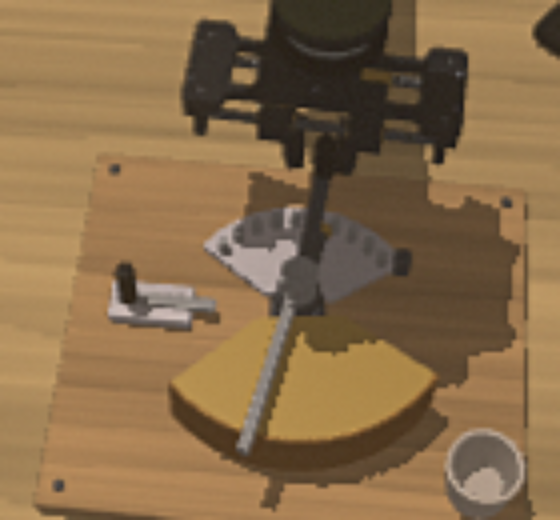

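Notch 3, with the tip at (244,448). Fourth and last click:

```bash
python3 -m jog '[{"slide":[0,-0.4,0],"spin":-2.3},{"slide":[-0.05,-0.8,0],"spin":-4.6},{"slide":[-0.1,-1.25,0],"spin":-6.8},{"slide":[-0.15,-1.65,0],"spin":-9},{"slide":[-0.2,-2.05,0],"spin":-11.3},{"slide":[-0.2,-2.05,0],"spin":-11.3},{"slide":[-0.2,-2.05,0],"spin":-11.3},{"slide":[-0.2,-2.05,0],"spin":-11.3},{"slide":[-0.2,-2.05,0],"spin":-11.3},{"slide":[-0.2,-2.05,0],"spin":-11.3}]';python3 - <<'E'
from h import *
R=env.state()['orientation'];print('tool F',R.T@env.state()['wrist_force'])
im,d=optics.read_camera('scene'); cv2.imwrite('pics/s11.png',cv2.resize(im[150:280,200:340,::-1],None,fx=4,fy=4))
arc(180,4)
E
```

```text
t: 22.55
position: [0.4478, 0.0582, 0.0645]
orientation: [[-0.992, -0.123, -0.0], [-0.123, 0.992, -0.0], [0.0, -0.0, -1.0]]
wrist_force: [-2.5, 2.7, 0.3]
finger_gap: 0.263
tool F [ 2.145429    2.98414028 -0.30871009]
phi 188.24 r 0.1055
pos [0.4477 0.0583 0.0645] yaw -172.93 F [-2.47  2.5   0.54] gap 0.261 t 22.6 j7 [  9.  51. -36. 126.  71.  29.  12.]
[-0.01, 0.38, -0.0] 2.2
[-0.03, 0.76, -0.0] 4.2
[-0.07, 1.14, -0.0] 6.3
[-0.12, 1.51, -0.0] 8.4
```

View pics/s11.png

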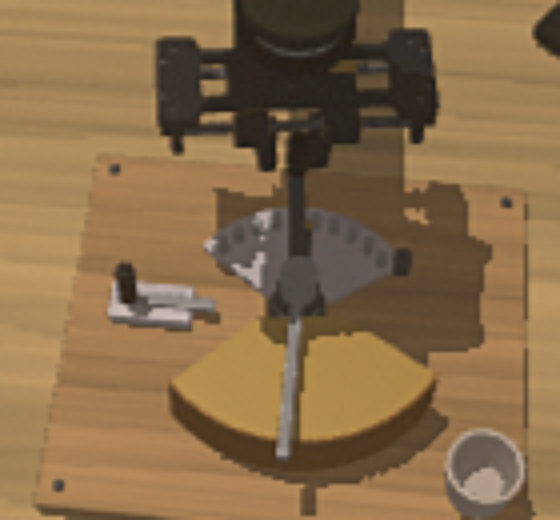

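Notch 4, with the tip at (284,455). I'll ease back to rest, open, and rise.

```bash
python3 -m jog '[{"slide":[0,0.38,0],"spin":2.2},{"slide":[-0.05,0.76,0],"spin":4.2},{"slide":[-0.05,1.14,0],"spin":6.3},{"slide":[-0.1,1.45,0],"spin":8.2},{"slide":[-0.1,1.45,0],"spin":8.2},{"slide":[-0.1,1.45,0],"spin":8.2}]'; python3 -m jog '[{"slide":[0,0,0],"spin":0},{"slide":[0,0,0],"spin":0},{"slide":[0,0,0],"spin":0}]' 0.5; python3 -m jog '[{"slide":[0,0,-1],"spin":0},{"slide":[0,0,-3],"spin":0},{"slide":[0,0,-6],"spin":0},{"slide":[0,0,-10],"spin":0},{"slide":[0,0,-12],"spin":0},{"slide":[0,0,-12],"spin":0}]'; python3 - <<'E'
from h import *
for n in ("scene","top"):
    im,d=optics.read_camera(n); im=im[:,:,::-1]; cv2.imwrite(f'pics/{n}12.png',im)
s=cv2.imread('pics/scene12.png')[175:295,200:345]; cv2.imwrite('pics/s12z.png',cv2.resize(s,None,fx=5,fy=5,interpolation=cv2.INTER_CUBIC))
to([(.5497,-.051,.18,178.7)])
E
```

```text
t: 23.35
position: [0.4473, 0.0724, 0.0645]
orientation: [[-1.0, 0.02, 0.0], [0.02, 1.0, -0.001], [-0.0, -0.001, -1.0]]
wrist_force: [0.3, 0.5, 0.2]
finger_gap: 0.259
t: 23.72
position: [0.447, 0.0728, 0.0645]
orientation: [[-1.0, 0.02, 0.0], [0.02, 1.0, -0.0], [-0.0, -0.0, -1.0]]
wrist_force: [-0.1, 0.3, 0.0]
finger_gap: 0.498
t: 24.48
position: [0.4478, 0.073, 0.1855]
orientation: [[-1.0, 0.02, 0.003], [0.02, 1.0, 0.0], [-0.003, 0.0, -1.0]]
wrist_force: [0.1, -0.1, 0.2]
finger_gap: 0.504
pos [0.4468 0.0725 0.1839] yaw 178.86 F [0.08 0.23 0.8 ] gap 0.502 t 24.575 j7 [ 15.  39. -49. 121.  47.  41.  24.]
[-10.54, -12.14, 0.39] 0.2
```

View pics/s12z.png

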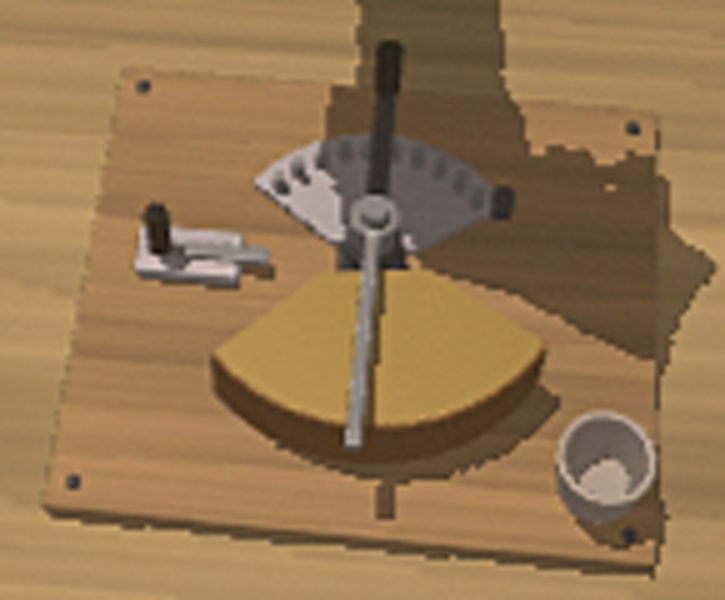

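The guide rests in notch 4, and the picture matches the starting one (which was also notch 4). Next is the bolt: straddle its knob and push with the rear finger.

```bash
python3 -m jog '[{"slide":[-1.5,-2,0],"spin":0},{"slide":[-4,-4.5,0],"spin":0},{"slide":[-6.5,-7.5,0],"spin":0},{"slide":[-9,-10.5,0],"spin":0},{"slide":[-10.5,-12.1,0],"spin":0},{"slide":[-10.5,-12.1,0],"spin":0},{"slide":[-10.5,-12.1,0],"spin":0}]' 0.5; python3 - <<'E'
from h import *
im,d=optics.read_camera('wrist'); cv2.imwrite('pics/w13.png',im[:,:,::-1])
W=optics.camera_params('wrist');print(proj(W,(.5497,-.051,.07)))
to([(.5497,-.051,.05,178.7)])
E
```

```text
t: 25.45
position: [0.5485, -0.0489, 0.1837]
orientation: [[-1.0, 0.018, -0.002], [0.018, 1.0, 0.001], [0.002, 0.001, -1.0]]
wrist_force: [0.4, 0.7, -0.0]
finger_gap: 0.504
[252.77078998 194.01893314]
pos [ 0.5486 -0.0487  0.1841] yaw 179.02 F [-0.55 -0.05  0.17] gap 0.499 t 25.5 j7 [ 29.  46. -50. 105.  45.  52.  46.]
[-0.12, -0.23, 13.41] 0.3
```

View pics/w13.png

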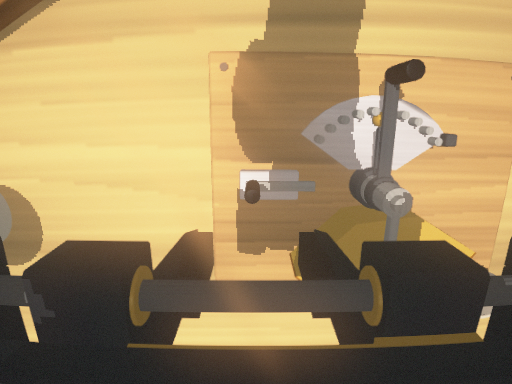

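The bolt knob at (252,192) agrees with the projected (253,194). Descending.

```bash
python3 -m jog '[{"slide":[-0.1,-0.2,2],"spin":0},{"slide":[-0.1,-0.2,5],"spin":0},{"slide":[-0.1,-0.2,8],"spin":0},{"slide":[-0.1,-0.2,10.5],"spin":0},{"slide":[-0.1,-0.2,12],"spin":0},{"slide":[-0.1,-0.2,13],"spin":0},{"slide":[-0.1,-0.2,13.5],"spin":0},{"slide":[-0.1,-0.2,13.5],"spin":0}]'; python3 -m jog '[{"slide":[0,0,0],"spin":0},{"slide":[0,0,0],"spin":0},{"slide":[0,0,0],"spin":0}]' 0.26; python3 - <<'E'
from h import *
im,d=optics.read_camera('scene'); cv2.imwrite('pics/s14.png',cv2.resize(im[150:280,200:340,::-1],None,fx=4,fy=4))
to([(.5497,-.051,.05,178.7),(.5501,-.031,.05,178.7)])
E
```

```text
t: 26.5
position: [0.5508, -0.0521, 0.0497]
orientation: [[-1.0, 0.02, 0.0], [0.02, 1.0, -0.0], [-0.0, -0.0, -1.0]]
wrist_force: [0.4, -0.3, 0.2]
finger_gap: 0.503
t: 26.88
position: [0.5508, -0.0522, 0.0498]
orientation: [[-1.0, 0.02, 0.001], [0.02, 1.0, -0.0], [-0.001, -0.0, -1.0]]
wrist_force: [-0.0, 0.2, -0.4]
finger_gap: 0.264
pos [ 0.5508 -0.0522  0.0497] yaw 178.86 F [-0.17 -0.25 -0.58] gap 0.26 t 26.925 j7 [ 23.  56. -40. 109.  59.  39.  35.]
[0.11, 0.12, -0.03] 0.2
[0.11, 2.12, -0.03] 0.2
```

View pics/s14.png

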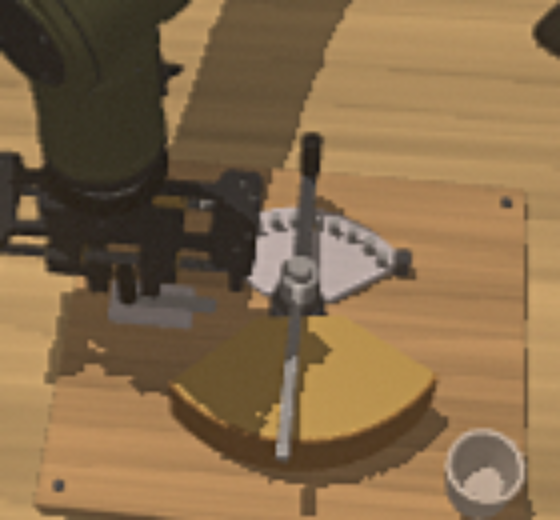

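```bash
python3 - <<'E'
from h import *
S=optics.camera_params('scene')
for y in (.032,.042):
  for z in (.08,.1,.115,.13): print(y,z,((proj(S,(.5508,y,z))-[200,150])*4).round())
im,d=optics.read_camera('scene')
o=np.array
for (X,Y) in [(237,284),(237,270),(245,262),(130,290)]:
    u=200+X/4;v=150+Y/4; dd=d[int(v),int(u)]; o_,r=ray(S,(u,v)); print(X,Y,dd,(o_+r*dd).round(3))
E
```

```text
0.032 0.08 [240. 270.]
0.032 0.1 [239. 255.]
0.032 0.115 [239. 245.]
0.032 0.13 [239. 233.]
0.042 0.08 [254. 271.]
0.042 0.1 [254. 256.]
0.042 0.115 [254. 246.]
0.042 0.13 [254. 234.]
237 284 0.9420541 [0.586 0.033 0.125]
237 270 0.9245709 [0.586 0.034 0.145]
245 262 0.9144931 [0.587 0.039 0.157]
130 290 1.0242206 [ 0.557 -0.045  0.05 ]
```

The gripper body's low edge is at z of about 0.12, so it clears the post (0.097) and the bar (0.088). Pushing the bolt:

```bash
python3 -m jog '[{"slide":[0.05,0.3,0],"spin":0},{"slide":[0.05,0.7,0],"spin":0},{"slide":[0.05,1.1,0],"spin":0},{"slide":[0.05,1.5,0],"spin":0},{"slide":[0.05,1.9,0],"spin":0},{"slide":[0.05,2.2,0],"spin":0},{"slide":[0.05,2.2,0],"spin":0}]'; python3 -c "
from h import *
to([(.5505,-.0268,.05,178.7)])"
```

```text
t: 27.85
position: [0.5505, -0.0295, 0.0495]
orientation: [[-1.0, 0.019, 0.0], [0.019, 1.0, 0.001], [-0.0, 0.001, -1.0]]
wrist_force: [-0.2, -3.0, 0.5]
finger_gap: 0.262
pos [ 0.5505 -0.0295  0.0495] yaw 178.91 F [-0.22 -3.03  0.53] gap 0.262 t 27.85 j7 [ 21.  56. -40. 109.  59.  38.  32.]
[0.01, 0.26, -0.05] 0.2
```

```bash
python3 -m jog '[{"slide":[0,0.1,0],"spin":0},{"slide":[0,0.2,0],"spin":0},{"slide":[0,0.25,0],"spin":0},{"slide":[0,0.25,0],"spin":0}]'; python3 -m jog '[{"slide":[0,0.05,0],"spin":0},{"slide":[0,0.1,0],"spin":0},{"slide":[0,0.1,0],"spin":0}]'
```

```text
t: 28.35
position: [0.5505, -0.0279, 0.0495]
orientation: [[-1.0, 0.02, -0.0], [0.02, 1.0, -0.0], [0.0, -0.0, -1.0]]
wrist_force: [0.5, -4.2, 1.2]
finger_gap: 0.261
t: 28.72
position: [0.5505, -0.0278, 0.0495]
orientation: [[-1.0, 0.021, -0.0], [0.021, 1.0, -0.002], [0.0, -0.002, -1.0]]
wrist_force: [-0.0, -5.8, 2.1]
finger_gap: 0.262
```

```bash
python3 -m jog '[{"slide":[0,0.1,0],"spin":0},{"slide":[0,0.2,0],"spin":0},{"slide":[0,0.2,0],"spin":0}]'; python3 -m jog '[{"slide":[0,0.1,0],"spin":0},{"slide":[0,0.15,0],"spin":0},{"slide":[0,0.15,0],"spin":0}]'
```

```text
t: 29.1
position: [0.5505, -0.0277, 0.0494]
orientation: [[-1.0, 0.022, -0.001], [0.022, 1.0, -0.005], [0.001, -0.005, -1.0]]
wrist_force: [-0.2, -9.1, 1.2]
finger_gap: 0.266
t: 29.48
position: [0.5505, -0.0276, 0.0494]
orientation: [[-1.0, 0.023, -0.001], [0.023, 1.0, -0.007], [0.001, -0.007, -1.0]]
wrist_force: [0.3, -11.5, 3.8]
finger_gap: 0.258
```

The bolt is at its hard stop: 11.5 N and no further travel. Backing off, opening, rising and checking.

```bash
python3 -m jog '[{"slide":[0,-0.4,0],"spin":0},{"slide":[0,-0.8,0],"spin":0},{"slide":[0,-0.9,0],"spin":0},{"slide":[0,-0.9,0],"spin":0}]'; python3 -m jog '[{"slide":[0,0,0],"spin":0},{"slide":[0,0,0],"spin":0},{"slide":[0,0,0],"spin":0}]' 0.5; python3 -m jog '[{"slide":[0,0,-1],"spin":0},{"slide":[0,0,-3],"spin":0},{"slide":[0,0,-6],"spin":0},{"slide":[0,0,-10],"spin":0},{"slide":[0,0,-14],"spin":0},{"slide":[1,-4,-16],"spin":0},{"slide":[3,-9,-17],"spin":0},{"slide":[6,-14,-17],"spin":0},{"slide":[8,-18,-17],"spin":0},{"slide":[10,-20,-17],"spin":0},{"slide":[10,-20,-17],"spin":0},{"slide":[10,-20,-17],"spin":0}]'; python3 - <<'E'
from h import *
for n in ("scene","top"):
    im,d=optics.read_camera(n); im=im[:,:,::-1]; cv2.imwrite(f'pics/{n}15.png',im)
s=cv2.imread('pics/scene15.png'); cv2.imwrite('pics/s15z.png',cv2.resize(s[175:295,200:345],None,fx=5,fy=5,interpolation=cv2.INTER_CUBIC))
S=optics.camera_params('scene')
for b in (0,.02):
    print(b,(proj(S,(.5525-.122*.0227+b*.0227,.071-.122+b,.07))-[200,175])*5)
print(env.state()['wrist_force'])
E
```

```text
t: 29.98
position: [0.5506, -0.031, 0.0496]
orientation: [[-1.0, 0.019, 0.0], [0.019, 1.0, 0.002], [-0.0, 0.002, -1.0]]
wrist_force: [0.3, 0.3, 0.6]
finger_gap: 0.26
t: 30.35
position: [0.5505, -0.032, 0.0496]
orientation: [[-1.0, 0.02, 0.0], [0.02, 1.0, 0.0], [-0.0, 0.0, -1.0]]
wrist_force: [0.3, -0.2, -0.2]
finger_gap: 0.5
t: 31.85
position: [0.4476, -0.2291, 0.2202]
orientation: [[-1.0, 0.018, 0.002], [0.018, 1.0, 0.0], [-0.002, 0.001, -1.0]]
wrist_force: [-1.0, -0.1, -0.2]
finger_gap: 0.5
0 [151.12848245 208.76268191]
0.02 [186.76232086 211.89698203]
[-0.01632303  0.37495796 -0.09362581]
```

View pics/s15z.png

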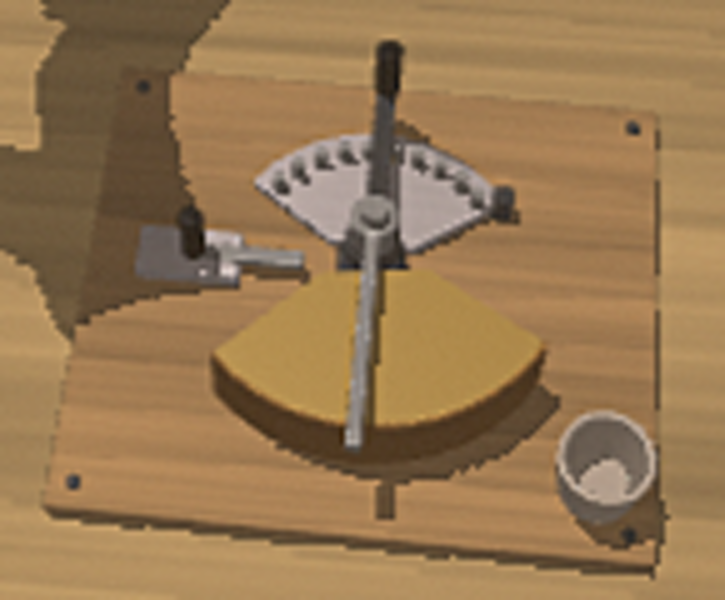

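View pics/scene15.png

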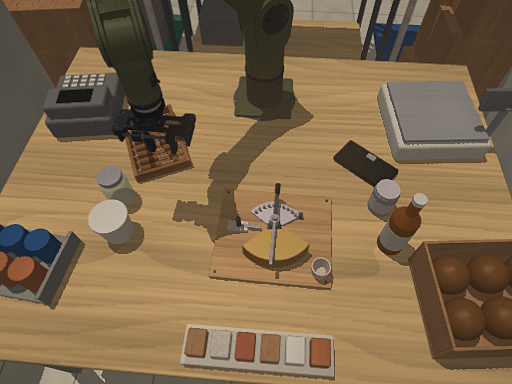

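The bolt knob is at (190,213); it started at (154,209) and is predicted at (187,212) when home. The guide tip and lever are at notch 4, and everything else is where it was. Handing in.

```bash
python3 -c "
from station import finish_job
print(finish_job())"
```

```text
the job is handed in; nothing more can be done
None
```

The wedge guide is set to an eighth of a wheel (notch 4) and the lock bolt is fully home; I handed the job in at about 32 s.

- **Guide to zero:** The guide started in notch 4. I pushed the lever back one click at a time to notch 0, then pressed at the stop with about 16 N on the knob.
- **Four clicks forward:** I pushed the lever forward four separate clicks, with at least half a second in each notch. A picture after each click matched notches 1 to 4. I then eased the lever back to rest.
- **Bolt:** I slid it home and pressed against its hard stop at 11.5 N, where it moved no further. In the last picture its knob had moved about 20 mm, within about 3 px of the predicted home position.

In the last picture the guide was still in notch 4, the cheese, cup and other things on the counter looked unmoved, and the robot was clear with only sensor noise on the wrist force. The highest force I read on the portioner was about 16 N, but I read it only at the end of each move. No check failed. Small differences of up to 2–3 mm between the camera estimates and the model stayed within the calibration.

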